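Fit a terminal plate over the studs of a loudspeaker panel

ROBOT

A 6-joint arm with a two-finger parallel gripper is mounted at the origin on the work surface. World frame = base frame: x ahead of the robot, y to its left, z up, the work surface at z = 0. Lengths are in mm, angles in rad, forces in N, time in s.
With the tool pointing down it reaches from about 350 to 800 mm from the base axis. Payload 7.3 kg.
Tool frame: the origin (TCP) lies on the centre line of the jaws, within the pads' length; the fingertips stand 14 mm ahead of it and the grasp point (between the pads) lies 5 mm behind it (ctrl.nose_length is the distance from the TCP to the fingertips, in mm); z points along the fingers, y is the line along which they close (so a half turn about z gives the same grasp; the last joint's range is limited). The gripper opens to 85 mm and grips with 20 to 120 N. Pads are 22 mm wide; open, the fingers measure 114 mm over their backs; the gripper's body (76 mm by 85 mm) begins 54 mm behind the grasp point. The pads swing forward as they close: fully open they stand 13 mm farther back than shut.
Start: joints at [1.018, 0.342, 1.524, -0, 1.275, -0.146], TCP at [207.715, 482.18, 245.322] pointing down, gripper open.
Joint ranges: [-2.53, 2.53], [-0.77, 2.02], [0.04, 2.7], [-1, 4.14], [0.28, 2.66], [-3.11, 3.11]. Speed limits (rad/s): [2.57, 2.57, 3.14, 3.14, 3.14, 3.14].

INTERFACE

Orientations are given as [roll, pitch, yaw] about the fixed x, y, z axes, in that order (R = Rz(yaw) Ry(pitch) Rx(roll)).
In Python, from rig import ctrl, get_image, camera_info, finder gives the robot as it stands. The module is installed in compiled form; this text tells all that it offers.
- The arm moves only by the shell command python3 -m handwheel 'ROWS' [FORCE]. ROWS is JSON, a list of rows, each a list of 3 entries, a list of its own where there are three numbers: the shift along the tool's x, y, z in mm, then the turn, a rotation vector about the tool's x, y, z in degrees, then the finger opening in mm, from 0 to 85.4. In form: [[[dx, dy, dz], [rx, ry, rz], grip], ...]. A call has 1 to 8 rows; each row shifts and turns the commanded pose from where the row before left it, along the tool's axes as they then stand; what a row does not reach is not made up. A row lasts 1/8 s, in which the tool goes at most 62.5 mm and 10.7 degrees, less where a joint would pass 70% of its speed; a pose out of reach is approached as far as the arm can. A call with a gripper value outside its range is refused whole. The fingers move at their own pace and stop on an object; FORCE is the grip in N (left out, the last holds). Time passes only in rows, so rows that do not move let the fingers close. It gives the time, the measured TCP pose, the force, the opening and the grip force at its end, in the units of the state.
- ctrl.state(): the state, without advancing time (a new reading comes with each control period).
- get_image(name): name is "scene" or "top" or "wrist"; returns the picture (420x560x3 uint8, red, green, blue); there is no depth.
- camera_info(name): a dict with "vertical_fov" (degrees; the focal length in pixels is half the picture's height over the tangent of half this angle, whatever the lens; pixels are square), "cx", "cy" (the principal point, pixels), "k1" (the pictures are not rectified: a ray, as slopes to the right and down, at radius r is drawn at 1 + k1 r^2 times it, then the intrinsics apply), "R" (3x3) and "t" (3): a world point X has camera coordinates R X + t. Camera axes: x right, y down, z forward; pixel columns grow to the right and rows downward; lengths in mm; the calibration is good to about 2 mm. A picture is of the moment at which its call begins: read the wrist's pose just before it. camera_info takes no time and is no camera call; for the wrist camera it gives the pose at the moment of the call.
- ctrl.close_job(): hands the job in; it is judged then, once.
Trained networks look in the newest picture that a camera, given by its name, has taken for a name from the list of things; names that differ only in an ending like _2 or _b are one class to them, and where a whole thing is asked for, a point or a joint stands for the part that bears it (a point fixed in the world has none). Each returns a list of dicts, best first, with "confidence" (0 to 1); they miss things now and then, are a little off and sometimes report something else, mostly with a low value. They report only what shows in the picture. A call takes as long as a camera call. They do not tell look-alikes from the thing itself.
- finder.masks_of(camera, label): "mask" (420x560 bool, what is visible of it).
- finder.pinpoint(camera, label): "point" ([x, y, z] in mm, in the coordinates of the camera as it stood for that picture, good to about 4 mm: a listed point, or the origin of a listed thing).
The state is a dict: "time_s": time; "joints": joint angles; "qvel": joint speeds; "joint_torque": joint torques, N m; "tcp_pos": TCP position; "ee_rot": TCP orientation; "ft_force": force on the tool from outside, world axes, zero at the start; "moment": the same for the moment, N m; "width": finger opening in mm; "finger_force": force on a finger pad.
Only numpy, scipy, OpenCV 4.12 (cv2) and the standard library are available. Lean on these libraries where they do the work, as an engineer would, in place of code of your own. Each camera call takes 0.05 s, during which the arm holds its last target. There are 200 camera calls.

TASK

Take the black terminal plate by its grey block and fit it on the sloping loudspeaker panel: holding it, lay it gently on the two brass studs and slide it up or down the slope until you feel both holes drop over them, then let it go lying flat against the panel, either way round. Do not push hard on the studs, and leave the tin, the jar and the screwdriver where they are.

Things in the scene. Friction and masses are not known exactly. Their poses are not given: they have to be found in the camera images.
- plate_grip (a point): Centre of the grey grip block, 30 (x) x 56 (y) x 40 mm high, on the loose black terminal plate, 90 (x) x 140 (y) x 6 mm, 0.2 to 0.4 kg, flat on 3 mm card, block up. This point is 28 mm above the plate's underside; the block's top at 46 (with two brass caps to 52). Two 11.5 mm through holes at x 0, y -52 and +52 mm; half a turn fits as well. z is square to the plate.
- panel: White panel, 190 x 226 x 18 mm, fixed on a stand, sloping 30 degrees, low edge away from the robot. Origin: middle of its upper face, 97 mm above the bench; x down the slope, y level, z out of the face. Two rigid brass studs, 8 mm thick, tapered tips, 14 mm tall, at y -52 and +52 mm; both at the same unmeasured x, from -8 to +8 mm (clamped in slots). Plate home: plate_grip 28 mm out of the face.
- tin: Bystander: flat dark steel tin, 52 mm wide, 24 mm high, origin under its centre.
- jar: Bystander: amber glass jar, 52 mm wide, 75 mm high, origin under its centre.
- driver: Bystander: screwdriver lying down, 170 mm long, its length along its x axis, origin at the middle of its underside.
Things that resemble listed ones, but are neither listed nor needed, are in the scene too. What is shaped like the part that bears plate_grip but green or turquoise is not meant.

How it is judged:
By the outcome, as a careful person would: the job done as asked, in the order asked, and still so for the second after the job is handed in, with the robot touching nothing.
It also fails if it takes over 54 s, if anything falls off the work surface, if the arm or the gripper's body presses on something with over 40 N, if the wrist force passes 120 N, or if a joint passes its speed limit or range.

## Working session

There is one attempt and no reset: what is moved stays moved. The work goes in short steps, Python scripts to look and compute and a shell command to move; the robot and the scene stay as the last step left them, time stands still between calls to the robot, and variables do not carry over. Pictures are saved under pics/ and viewed, at most 10 in all, crops included, and the job is handed in when it is done.

```bash
mkdir -p pics; cat > h.py <<'E'
import numpy as np, cv2
from rig import ctrl, get_image, camera_info, finder
from scipy.spatial.transform import Rotation as Ro
def shot(n,f):
    ci=camera_info(n); im=get_image(n); cv2.imwrite(f'pics/{f}.png',im[:,:,::-1]); return im,ci
def w(ci,p): return np.array(ci['R']).T@(np.array(p)-np.array(ci['t']))
def px(ci,X):
    c=np.array(ci['R'])@np.array(X)+np.array(ci['t']); f=210/np.tan(np.radians(ci['vertical_fov']/2))
    u=c[:2]/c[2]; u=u*(1+ci['k1']*(u@u)); return np.array([ci['cx'],ci['cy']])+f*u
def ray(ci,uv):
    f=210/np.tan(np.radians(ci['vertical_fov']/2)); d=(np.array(uv,float)-[ci['cx'],ci['cy']])/f; u=d.copy()
    for _ in range(20): u=d/(1+ci['k1']*(u@u))
    R=np.array(ci['R']); return -R.T@np.array(ci['t']), R.T@np.array([*u,1])
def onplane(ci,uv,p,n):
    o,d=ray(ci,uv); return o+d*((np.array(p)-o)@n)/(d@n)
def R(): return Ro.from_euler('xyz',ctrl.state()['ee_rot'])
E
python3 - <<'E'
from h import *
np.set_printoptions(precision=1,suppress=True)
ims=[]
for n in ['scene','top']:
    im,ci=shot(n,n); 
    for l in ['plate_grip','panel','tin','jar','driver']:
        for r in finder.pinpoint(n,l)[:4]:
            X=w(ci,r['point']); print(n,l,round(r['confidence'],2),X,px(ci,X))
    ims.append(im)
print(ctrl.state()['time_s'],ctrl.state()['ee_rot'])
E
```

```text
scene plate_grip 0.92 [194.9 310.8  30.6] [204.9 138.1]
scene plate_grip 0.9 [568.8 544.4  30.3] [359.8 124.2]
scene plate_grip 0.87 [681.8 201.6  30.3] [361.8 230.5]
scene plate_grip 0.74 [347.1 568.2  29.5] [292.   98.5]
scene panel 0.55 [ 543.4 -211.5  100.2] [217.5 366. ]
scene tin 0.83 [539.6   5.2   0.5] [270.3 283.7]
scene jar 0.84 [724.8 -32.7   2.1] [344.5 333.5]
scene driver 0.86 [372.7  27.2   2.3] [209.6 247.7]
top plate_grip 0.93 [563.7 545.9  30.7] [150.3 180. ]
top plate_grip 0.89 [193.7 315.3  26.9] [221.4 298.7]
top plate_grip 0.84 [341.4 564.5  31.1] [141.5 250.1]
top plate_grip 0.7 [511.5 238.   29.5] [247.1 195.5]
top panel 0.74 [ 548.3 -218.4   97.4] [397.1 178.1]
top tin 0.49 [533.8   5.3   1.3] [320.4 190.1]
top jar 0.7 [723.  -38.1   4.8] [332.2 133.4]
top driver 0.76 [369.2  25.    1.4] [315.4 241.4]
0.6 [3.1 0.  2.7]
```

View pics/scene.png

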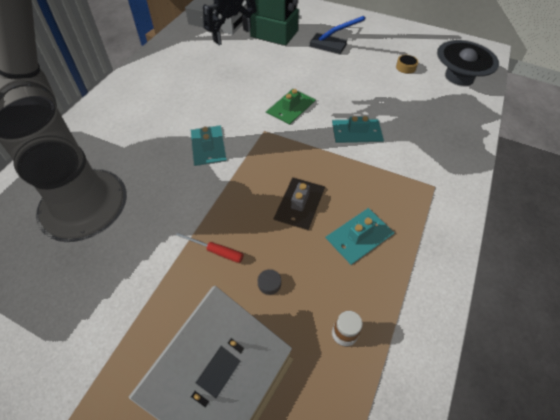

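View pics/top.png

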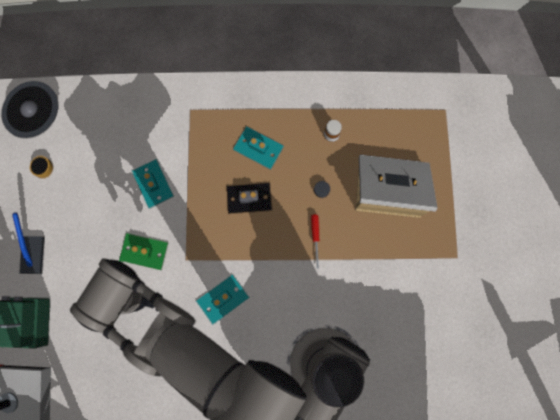

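The black plate shows at scene (299,200) and top (248,197). The look-alikes are turquoise at top (258,145), (152,184), (222,299) and green at (143,250). Only the black one fits. Next is a close crop of the plate and the panel in both views.

```bash
python3 - <<'E'
from h import *
np.set_printoptions(precision=1,suppress=True)
T=cv2.imread('pics/top.png');S=cv2.imread('pics/scene.png')
c=lambda I,x,y,w_,h_,k: cv2.resize(I[y:y+h_,x:x+w_],(400,300),interpolation=cv2.INTER_CUBIC)
m=np.vstack([np.hstack([c(T,218,174,60,45,1),c(S,265,170,68,51,1)]),np.hstack([c(T,350,145,92,69,1),c(S,130,285,168,126,1)])])
cv2.imwrite('pics/crop1.png',m)
for n,I in (('top',T),('scene',S)):
    ci=camera_info(n); get_image(n)
    for l,o in (('plate_grip',(511,238)),('panel',(545,-215))):
        for r in finder.masks_of(n,l):
            mk=r['mask'].astype(np.uint8); ys,xs=np.where(mk)
            if l=='plate_grip' and np.hypot(*(np.array([xs.mean(),ys.mean()])-px(ci,[511,238,10])))>15: continue
            h=cv2.convexHull(np.argwhere(mk)[:,::-1].astype(np.int32)); 
            q=cv2.approxPolyN(h,4)[0] if hasattr(cv2,'approxPolyN') else cv2.boxPoints(cv2.minAreaRect(h))
            print(n,l,round(r['confidence'],2),mk.sum(),q.tolist())
E
```

```text
top plate_grip 0.59 1186 [[271, 211], [229, 214], [226, 186], [271, 183]]
top panel 0.89 3603 [[359, 203], [359, 154], [429, 162], [438, 212]]
scene plate_grip 0.83 1808 [[309, 232], [270, 221], [292, 177], [326, 185]]
scene panel 0.96 12941 [[250, 419], [110, 419], [214, 284], [292, 347]]
```

View pics/crop1.png

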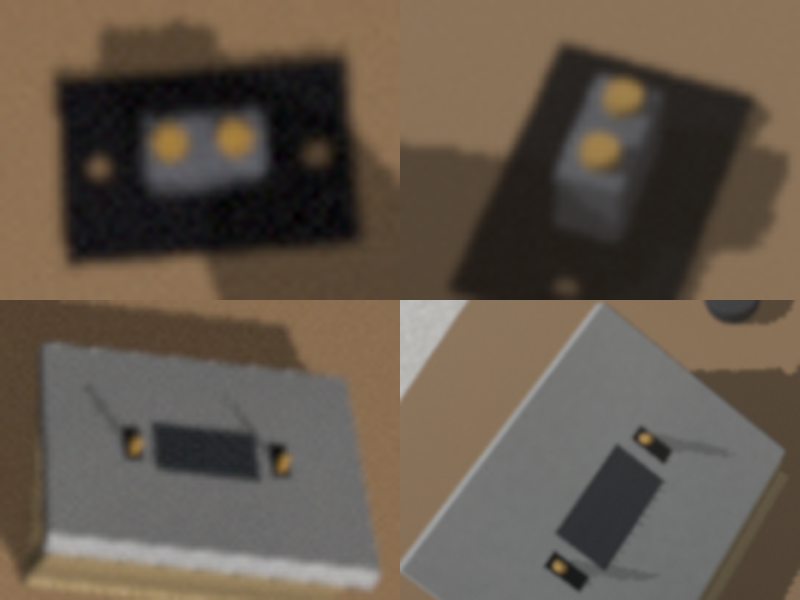

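The crop confirms the choice: a black plate with grey block. Its holes are at top (232.7,199.2) and (265.4,196.8). The studs are at top (380.4,178.4) and (414.9,182.3), and at scene (232.9,343) and (196.4,396.7).

```bash
python3 - <<'E'
from h import *
np.set_printoptions(precision=2,suppress=True)
t=camera_info('top');s=camera_info('scene');z=np.array([0,0,1.])
a=onplane(t,(232.7,199.2),[0,0,7],z);b=onplane(t,(265.4,196.8),[0,0,7],z)
print('holes',a,b,(a+b)/2,np.linalg.norm(a-b),'yaw of y axis-90',np.degrees(np.arctan2(*(a-b)[[1,0]]))-90)
def tri(p,q):
    o1,d1=ray(t,p);o2,d2=ray(s,q);d1/=np.linalg.norm(d1);d2/=np.linalg.norm(d2)
    k=np.linalg.lstsq(np.c_[d1,-d2],o2-o1,rcond=None)[0];A=o1+d1*k[0];B=o2+d2*k[1];return (A+B)/2,np.linalg.norm(A-B)
A,e=tri((380.4,178.4),(232.9,343));B,f=tri((414.9,182.3),(196.4,396.7))
print('studs',A,e,B,f,np.linalg.norm(A-B),np.degrees(np.arctan2(*(A-B)[[1,0]]))-90)
# caps
S=ctrl.state();print(S['tcp_pos'],np.degrees(S['ee_rot']),S['joints'])
Rm=R().as_matrix();print(Rm)
w_=camera_info('wrist');C=-np.array(w_['R']).T@w_['t'];print('cam in tool',Rm.T@(C-S['tcp_pos']),'\n',Rm.T@np.array(w_['R']).T,w_['vertical_fov'])
E
```

```text
holes [504.62 284.98   7.  ] [511.71 181.16   7.  ] [508.16 233.07   7.  ] 104.05734304404218 yaw of y axis-90 3.906135377295783
studs [ 547.85 -166.04   99.19] 1.9913680288209512 [ 535.31 -270.63  100.34] 2.460616984725043 105.33800773133237 -6.839656368050413
[207.71 482.2  245.34] [179.99   0.   156.69] [ 1.02  0.34  1.52  0.    1.28 -0.15]
[[-0.92  0.4   0.  ]
 [ 0.4   0.92  0.  ]
 [-0.    0.   -1.  ]]
cam in tool [  72.78    1.06 -127.88] 
 [[ 0.   -0.96 -0.28]
 [ 1.    0.   -0.  ]
 [ 0.   -0.28  0.96]] 65.77261713545107
```

```bash
python3 -m handwheel '[[[-53.5,-15.7,0],[0,0,0],85],[[-53.5,-15.7,0],[0,0,0],85],[[-53.5,-15.7,0],[0,0,0],85],[[-53.5,-15.7,0],[0,0,0],85],[[-53.5,-15.7,0],[0,0,0],85],[[-53.5,-15.7,0],[0,0,0],85],[[-53.5,-15.7,0],[0,0,0],85],[[0,0,0],[0,0,10.5],85]]' && python3 -m handwheel '[[[0,0,0],[0,0,10.5],85],[[0,0,0],[0,0,10.5],85],[[0,0,0],[0,0,10.5],85],[[0,0,0],[0,0,10.5],85],[[0,0,0],[0,0,10.3],85],[[0,0,0],[0,0,0],85],[[0,0,0],[0,0,0],85]]'
python3 - <<'E'
from h import *
np.set_printoptions(precision=2,suppress=True)
im,ci=shot('wrist','w1')
for r in finder.pinpoint('wrist','plate_grip')[:2]: X=w(ci,r['point']);print(r['confidence'],X,px(ci,X))
for y in (233.07,): print(px(ci,[504.6,285,9]),px(ci,[511.7,181.2,9]))
E
```

```text
time_s: 1.9
tcp_pos: [510.9, 230.1, 244.8]
ee_rot: [-3.141, 0.001, 2.543]
ft_force: [-0.4, 0.7, 0.3]
width: 85.1
finger_force: 0.0
time_s: 2.78
tcp_pos: [508.2, 233.1, 245.3]
ee_rot: [3.142, -0.0, 1.642]
ft_force: [-0.4, 0.1, -0.8]
width: 84.6
finger_force: 0.0
0.71 [676.97 201.07  31.93] [427.04 221.47]
0.7 [514.6  227.94  31.78] [284.23 187.6 ]
[278.8  131.68] [278.32 221.56]
```

View pics/w1.png

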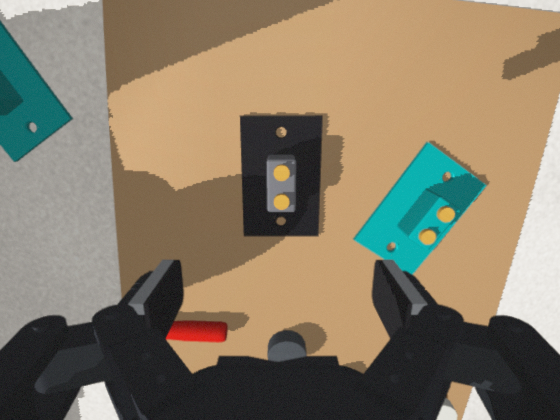

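The black plate is centred near (281,176), with holes at (281,132) and (281,221). The turquoise look-alike is at (425,205). Next I look at the panel with an empty hand.

```bash
python3 -m handwheel '[[[0,0,-45],[0,0,0],85],[[-58,0,0],[0,0,0],85],[[-58,0,0],[0,0,0],85],[[-58,0,0],[0,0,0],85],[[-58,0,0],[0,0,0],85],[[-58,0,0],[0,0,0],85],[[-58,0,0],[0,0,0],85],[[-58,0,0],[0,0,0],85]]' && python3 -m handwheel '[[[-28,0,0],[0,0,5.5],85],[[0,0,0],[0,0,5.5],85],[[0,0,0],[0,0,0],85],[[0,0,0],[0,0,0],85]]'
python3 - <<'E'
from h import *
np.set_printoptions(precision=2,suppress=True)
im,ci=shot('wrist','w2')
for r in finder.pinpoint('wrist','panel')[:2]: X=w(ci,r['point']);print(r['confidence'],X,px(ci,X))
for m in finder.masks_of('wrist','panel')[:1]:
    h=cv2.convexHull(np.argwhere(m['mask'])[:,::-1].astype(np.int32));print(m['confidence'],cv2.approxPolyDP(h,6,True)[:,0].tolist())
a=px(ci,[547.85,-166,99.2]);b=px(ci,[535.3,-270.6,100.3]);print(a,b)
x0,y0=160,60
cv2.imwrite('pics/w2b.png',cv2.resize(im[60:285,140:440,::-1],(800,600),interpolation=cv2.INTER_CUBIC))
# plate holes from w1: brass-ish/card blobs inside plate
w1=cv2.imread('pics/w1.png');hsv=cv2.cvtColor(w1,cv2.COLOR_BGR2HSV)
br=(hsv[...,2]>90).astype(np.uint8)
for c in ((281,132),(281,221)):
    x,y=c;p=br[y-9:y+10,x-9:x+10];yy,xx=np.nonzero(p);print('hole',xx.mean()+x-9,yy.mean()+y-9,len(xx))
E
```

```text
time_s: 3.88
tcp_pos: [535.6, -173.9, 290.5]
ee_rot: [3.141, 0.0, 1.64]
ft_force: [1.5, -0.1, 0.7]
width: 84.9
finger_force: 0.0
time_s: 4.38
tcp_pos: [537.7, -199.6, 290.4]
ee_rot: [3.141, -0.0, 1.45]
ft_force: [0.0, 0.6, -0.5]
width: 84.8
finger_force: 0.0
0.56 [ 549.13 -220.2    98.61] [292.49 204.99]
0.85 [[362, 92], [351, 277], [207, 324], [185, 88]]
[285.28 152.36] [284.69 252.13]
hole 281.0 131.67777777777778 90
hole 280.72727272727275 220.54545454545453 55
```

View pics/w2b.png

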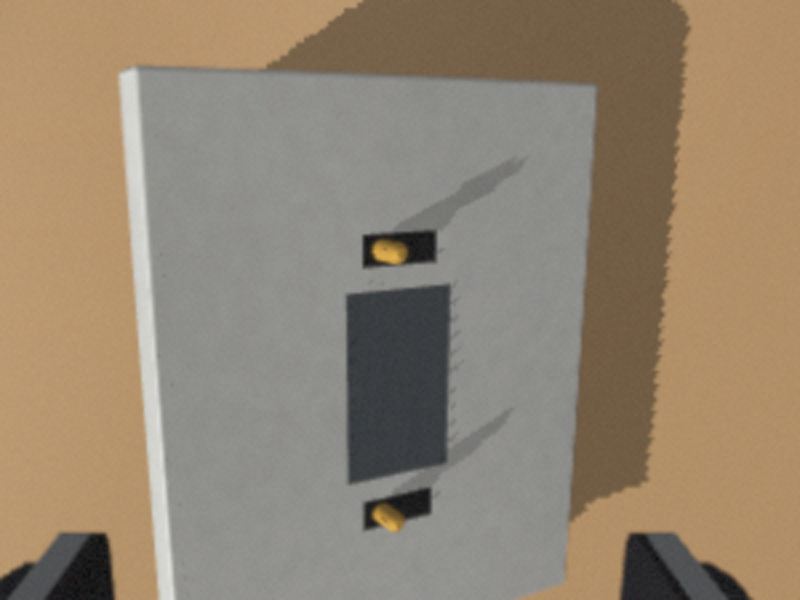

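The studs sit left of the slot centres, so they are up-slope. In the crop, slot centres are (400,249) and (398,509). Stud tips are about (402,253) and (399,524), and the bases about (378,250) and (378,511). Now I fit the panel pose.

```bash
cat >> h.py <<'E'
def panelR(psi): return Ro.from_euler('xyz',[0,np.radians(30),psi]).as_matrix()
E
python3 - <<'E'
from h import *
from scipy.optimize import least_squares
np.set_printoptions(precision=2,suppress=True)
ci=camera_info('wrist');t=camera_info('top');s=camera_info('scene')
k=lambda x,y:np.array([140+(x+.5)*.375-.5,60+(y+.5)*.375-.5])
obs=[(k(400,249),(0,52,0),0),(k(398,509),(0,-52,0),0),(k(398,383),(0,0,0),0),(k(138,68),(-95,113,0),0),(k(596,86),(95,113,0),0),(k(566,580),(95,-113,0),0),
(k(399,252),(0,52,13),1),(k(396,522),(0,-52,13),1)]
def res(p,full=False):
    M=panelR(p[2]);o=np.array([p[0],p[1],97])
    return np.concatenate([px(ci,o+M@(np.array(X)+[p[3]*f,0,0]))-u for u,X,f in obs])
f=least_squares(res,[545,-215,-.12,-5],loss='soft_l1');p=f.x
print(p[:2],np.degrees(p[2]),p[3]);print(f.fun.reshape(-1,2))
M=panelR(p[2]);o=np.array([p[0],p[1],97])
for n,c in (('top',t),('scene',s)): print(n,[px(c,o+M@np.array([p[3],y,7])) for y in (52,-52)],[px(c,o+M@np.array([-95,113,0]))])
c1=None
# plate from w1: hole pixels, tcp (508.2,233.1,245.3): reuse cam pose in tool frame
S=ctrl.state();Rm=R().as_matrix();Rc=np.array(ci['R']);C=-Rc.T@ci['t']
R1=Ro.from_euler('xyz',[3.142,0,1.642]).as_matrix();t1=np.array([508.2,233.1,245.3])
Rw=R1@Rm.T@Rc.T;Cw=t1+R1@Rm.T@(C-S['tcp_pos']);c2=dict(ci);c2['R']=Rw.T;c2['t']=-Rw.T@Cw
a=onplane(c2,(281,131.7),[0,0,6],np.array([0,0,1.]));b=onplane(c2,(280.9,220.7),[0,0,6],np.array([0,0,1.]))
print('plate',(a+b)/2,np.linalg.norm(a-b),np.degrees(np.arctan2(*(a-b)[[1,0]]))-90)
E
```

```text
[ 546.02 -218.88] -6.744283982931423 -8.515518156525681
[[-0.11 -0.16]
 [-0.06 -0.21]
 [ 0.28  0.42]
 [-2.47 -1.3 ]
 [ 1.39 -1.16]
 [ 0.1   1.8 ]
 [-0.08  0.72]
 [ 0.35  1.09]]
top [array([381.  , 177.38]), array([415.05, 181.28])] [array([361.19, 198.12])]
scene [array([231.92, 342.34]), array([195.51, 396.18])] [array([213.72, 284.43])]
plate [510.54 232.89   6.  ] 103.8063761745685 4.249461580989873
```

```bash
python3 -m handwheel '[[[0,0,0],[0,0,-5.5],85],[[0,0,0],[0,0,-5.6],85],[[54,0,0],[0,0,0],85],[[54,0,0],[0,0,0],85],[[54,0,0],[0,0,0],85],[[54,0,0],[0,0,0],85],[[54,0,0],[0,0,0],85],[[54,0,0],[0,0,0],85]]' && python3 -m handwheel '[[[54,2,0],[0,0,0],85],[[55,2.5,0],[0,0,0],85],[[0,0,50],[0,0,0],85],[[0,0,50],[0,0,0],85],[[0,0,50],[0,0,0],85],[[0,0,30],[0,0,0],85],[[0,0,0],[0,0,0],85],[[0,0,0],[0,0,0],85]]'
python3 - <<'E'
from h import *
np.set_printoptions(precision=3,suppress=True)
im,ci=shot('wrist','w3');S=ctrl.state();print(S['tcp_pos'],S['ee_rot'])
for X in ([510.5,232.9,49],[506.7,284.7,9]): print(px(ci,X))
E
```

```text
time_s: 5.52
tcp_pos: [514.6, 125.3, 290.6]
ee_rot: [3.141, -0.0, 1.642]
ft_force: [0.5, 0.5, -0.7]
width: 84.8
finger_force: 0.0
time_s: 6.52
tcp_pos: [512.8, 232.8, 111.8]
ee_rot: [3.139, -0.001, 1.641]
ft_force: [0.4, -0.6, 0.5]
width: 85.0
finger_force: 0.0
[513.046 232.815 112.145] [ 3.138 -0.001  1.641]
[275.424 232.416]
[275.405 142.544]
```

View pics/w3.png

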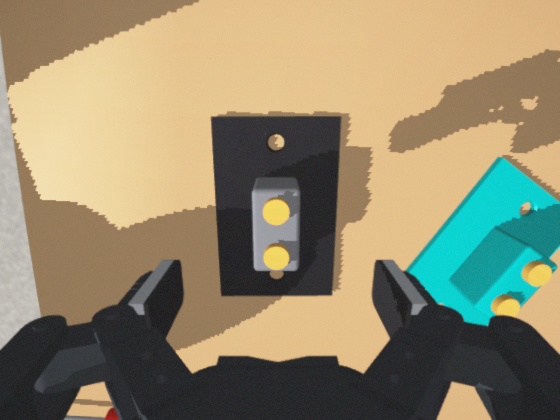

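The block is centred at (276,235) and the hole at (276.5,142.5), which agrees with the estimate. Now I descend and grasp.

```bash
python3 -m handwheel '[[[0,-2,35],[0,0,0],85],[[0,0,25],[0,0,0],85],[[0,0,14],[0,0,0],85],[[0,0,10],[0,0,0],85],[[0,0,0],[0,0,0],85],[[0,0,0],[0,0,0],85]]' 50 && python3 -m handwheel '[[[0,0,0],[0,0,0],20],[[0,0,0],[0,0,0],20],[[0,0,0],[0,0,0],20],[[0,0,0],[0,0,0],20],[[0,0,0],[0,0,0],20],[[0,0,0],[0,0,0],20]]' 50
```

```text
time_s: 7.32
tcp_pos: [510.5, 232.4, 27.1]
ee_rot: [3.14, -0.0, 1.641]
ft_force: [0.2, 0.7, -0.2]
width: 85.0
finger_force: 0.0
time_s: 8.07
tcp_pos: [510.5, 232.3, 26.7]
ee_rot: [3.14, -0.0, 1.64]
ft_force: [0.7, -0.0, 5.8]
width: 29.4
finger_force: 50.7
```

```bash
python3 -m handwheel '[[[0,0,-10],[0,0,0],20],[[0,0,-40],[0,0,0],20],[[0,0,-50],[0,0,0],20],[[0,0,-50],[0,0,0],20],[[0,0,-50],[0,0,0],20],[[0,0,-40],[0,0,0],20],[[0,0,0],[0,0,0],20],[[0,0,0],[0,0,0],20]]'
python3 - <<'E'
from h import *
np.set_printoptions(precision=3,suppress=True)
im,ci=shot('wrist','w4');S=ctrl.state();Rm=R().as_matrix();print(S['tcp_pos'],S['ee_rot'],S['ft_force'],S['moment'])
for z in (18,21): print(px(ci,S['tcp_pos']+Rm@[52,0,z]), px(ci,S['tcp_pos']+Rm@[70,45,z]), px(ci,S['tcp_pos']+Rm@[70,-45,z]))
cv2.imwrite('pics/w4b.png',cv2.resize(im[80:305,130:430,::-1],(800,600),interpolation=cv2.INTER_CUBIC))
E
```

```text
time_s: 9.07
tcp_pos: [509.0, 232.0, 265.0]
ee_rot: [-3.139, 0.001, 1.641]
ft_force: [0.0, -0.3, -2.5]
width: 29.4
finger_force: 50.3
[508.929 231.906 264.493] [-3.138  0.001  1.641] [-0.194 -0.167 -2.629] [ 0.014  0.024 -0.001]
[279.842 159.852] [382.617 119.162] [177.228 118.914]
[279.793 158.93 ] [380.53  119.016] [179.213 118.774]
```

View pics/w4b.png

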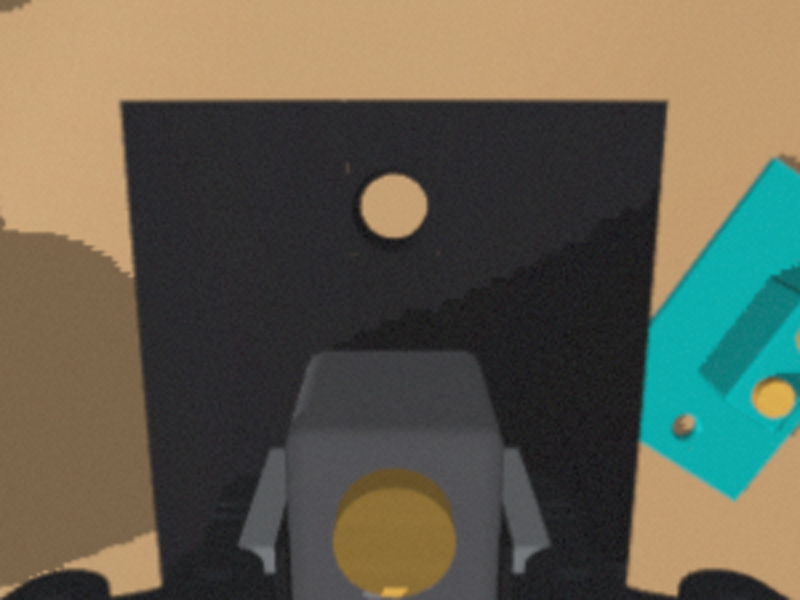

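The plate is held square, with its hole at about (277,157) and its top edge at row 118. It sits about +0.7 mm along tool x. Transit next.

```bash
python3 -m handwheel '[[[-57.3,4.5,0],[0,0,0],20],[[-57.3,4.5,0],[0,0,0],20],[[-57.3,4.5,0],[0,0,0],20],[[-57.3,4.5,0],[0,0,0],20],[[-57.3,4.5,0],[0,0,0],20],[[-57.3,4.5,0],[0,0,0],20],[[-57.3,4.5,0],[0,0,0],20],[[-57.3,4.5,0],[0,0,0],20]]' && python3 -m handwheel '[[[0,0,0],[0,0,5.4],20],[[0,0,0],[0,0,5.4],20],[[0,0,0],[10,0,0],20],[[0,0,0],[10,0,0],20],[[0,0,0],[10,0,0],20],[[0,0,0],[0,0,0],20],[[0,0,0],[0,0,0],20],[[0,0,0],[0,0,0],20]]'
cat >> h.py <<'E'
def rel():
    "TCP in panel frame and orientation error (deg, tool axes), force in panel axes"
    S=ctrl.state();M=panelR(np.radians(-6.74));p=M.T@(np.array(S['tcp_pos'])-[546,-218.9,97])
    Rt=np.c_[M[:,1],M[:,0],-M[:,2]];e=np.degrees((R().inv()*Ro.from_matrix(Rt)).as_rotvec())
    print(round(S['time_s'],2),'p',p.round(1),'turn to do',e.round(2),'F',(M.T@np.array(S['ft_force'])).round(1),'m',(M.T@np.array(S['moment'])).round(2),round(S['width'],1))
E
python3 -c "from h import *; rel()"
```

```text
time_s: 10.12
tcp_pos: [577.2, -224.1, 264.1]
ee_rot: [-3.138, -0.002, 1.64]
ft_force: [0.7, 1.1, -2.2]
width: 29.4
finger_force: 50.2
time_s: 11.12
tcp_pos: [577.3, -222.7, 268.7]
ee_rot: [-2.623, 0.001, 1.452]
ft_force: [0.7, 0.6, -1.7]
width: 29.3
finger_force: 50.4
11.12 p [-5.850e+01 -1.000e-01  1.645e+02] turn to do [ 0.29  0.01 -0.1 ] F [ 1.4  0.7 -1.2] m [-0.03 -0.4   0.01] 29.3
```

```bash
python3 -m handwheel '[[[-0.6,57.5,0],[0.3,0,-0.1],20],[[0,0,35],[0,0,0],20],[[0,0,35],[0,0,0],20],[[0,0,30],[0,0,0],20],[[0,0,10],[0,0,0],20],[[0,0,0],[0,0,0],20],[[0,0,0],[0,0,0],20],[[0,0,0],[0,0,0],20]]'
python3 - <<'E'
from h import *
rel();im,ci=shot('wrist','w5');rel()
S=ctrl.state();Rm=R().as_matrix();M=panelR(np.radians(-6.74));o=np.array([546,-218.9,97])
print('hole',px(ci,S['tcp_pos']+Rm@[52.7,-1,18.6]),'stud tip',px(ci,o+M@[-8,52,14]),px(ci,o+M@[-8,52,0]))
cv2.imwrite('pics/w5b.png',cv2.resize(im[50:275,130:430,::-1],(800,600),interpolation=cv2.INTER_CUBIC))
E
```

```text
time_s: 12.12
tcp_pos: [572.8, -222.7, 143.6]
ee_rot: [-2.615, -0.0, 1.454]
ft_force: [-0.7, 0.3, -1.8]
width: 29.4
finger_force: 50.6
12.12 p [ 0.1 -0.6 53.9] turn to do [-0.16 -0.    0.03] F [ 0.3  0.2 -1.9] m [ 0.01 -0.44 -0.05] 29.4
12.18 p [ 0.2 -0.6 53.5] turn to do [-0.2  -0.01  0.04] F [ 1.4  0.5 -1.8] m [ 0.02 -0.4   0.  ] 29.5
hole [277.39107428 157.47267399] stud tip [263.74906236 152.16016117] [264.86205888 149.1368101 ]
```

View pics/w5b.png

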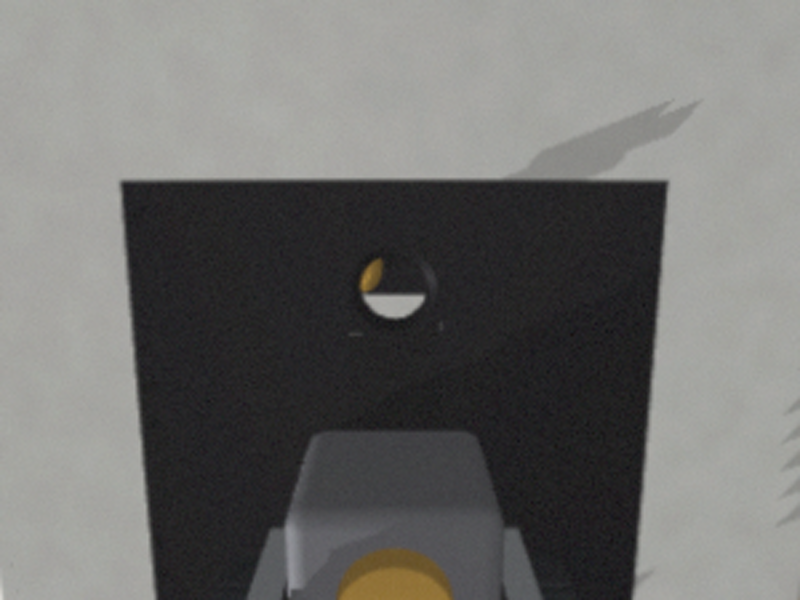

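Through the hole, the stud edge shows at crop (372,273), at the left of the hole. That is the up-slope side, and its row is well aligned. I go 3 mm further down-slope and lay it on gently.

```bash
python3 -m handwheel '[[[0,3,8],[-0.2,0,0],20],[[0,0,3],[0,0,0],20],[[0,0,1],[0,0,0],20],[[0,0,0],[0,0,0],20],[[0,0,0],[0,0,0],20]]'; python3 -c "from h import *; rel()"
python3 -m handwheel '[[[0,0,0.6],[0,0,0],20],[[0,0,0.6],[0,0,0],20],[[0,0,0],[0,0,0],20]]'; python3 -c "from h import *; rel()"
```

```text
time_s: 12.8
tcp_pos: [568.7, -222.1, 130.8]
ee_rot: [-2.617, -0.001, 1.453]
ft_force: [0.2, 0.0, -2.4]
width: 29.2
finger_force: 50.6
12.8 p [ 3.  -0.6 40.8] turn to do [-0.08 -0.03  0.04] F [ 1.4  0.  -2. ] m [-0.  -0.4  0. ] 29.2
time_s: 13.18
tcp_pos: [568.0, -222.0, 129.6]
ee_rot: [-2.616, -0.001, 1.453]
ft_force: [0.3, 0.7, -1.7]
width: 29.6
finger_force: 50.6
13.18 p [ 2.9 -0.5 39.4] turn to do [-0.1  -0.04  0.04] F [ 1.   0.8 -1.3] m [ 0.01 -0.4   0.01] 29.6
```

```bash
for i in 1; do python3 -m handwheel '[[[0,0,0.5],[0,0,0],20],[[0,0,0],[0,0,0],20]]' >/dev/null; python3 -c "from h import *; rel()"
python3 -m handwheel '[[[0,0,0.5],[0,0,0],20],[[0,0,0],[0,0,0],20]]'>/dev/null; python3 -c "from h import *; rel()"; python3 -m handwheel '[[[0,0,0.5],[0,0,0],20],[[0,0,0],[0,0,0],20]]'>/dev/null; python3 -c "from h import *; rel()"; done
```

```text
13.43 p [ 3.  -0.5 38.9] turn to do [-0.1  -0.04  0.04] F [ 0.9 -0.2 -0.8] m [-0.05 -0.4   0.05] 29.6
13.68 p [ 3.  -0.5 38.5] turn to do [-0.09 -0.04  0.04] F [ 2.3  0.4 -1.5] m [-0.04 -0.36  0.  ] 29.7
13.93 p [ 3.  -0.5 38.4] turn to do [-0.04 -0.02  0.04] F [ 1.1 -0.5  2.2] m [ 0.1  -0.36 -0.02] 29.4
```

Contact on the stud tips, about 3.5 N. Now I slide up-slope.

```bash
python3 -m handwheel '[[[0,0,0.3],[0,0,0],20],[[0,-1,0],[0,0,0],20],[[0,-1,0],[0,0,0],20],[[0,0,0],[0,0,0],20]]' >/dev/null; python3 -c "from h import *; rel()"
python3 -m handwheel '[[[0,-1,0],[0,0,0],20],[[0,-1,0],[0,0,0],20],[[0,0,0],[0,0,0],20]]' >/dev/null; python3 -c "from h import *; rel()"
python3 -m handwheel '[[[0,-1,0],[0,0,0],20],[[0,-1,0],[0,0,0],20],[[0,0,0],[0,0,0],20]]' >/dev/null; python3 -c "from h import *; rel()"
```

```text
14.43 p [ 1.8 -0.6 38.4] turn to do [ 0.12 -0.    0.05] F [4.3 0.3 4.9] m [ 0.06 -0.97  0.  ] 29.2
14.8 p [-0.2 -0.6 38.3] turn to do [ 0.11 -0.01  0.05] F [4.3 0.3 5. ] m [ 0.03 -1.04  0.  ] 29.4
15.18 p [-3.2 -0.5 37.3] turn to do [-0.15 -0.05  0.04] F [ 0.4 -1.1 -1. ] m [-0.04 -0.33 -0.02] 29.5
```

```bash
python3 -m handwheel '[[[0,-1,0.5],[0,0,0],20],[[0,0,0],[0,0,0],20]]' >/dev/null; python3 -c "from h import *; rel()"
python3 -m handwheel '[[[0,-1,0.5],[0,0,0],20],[[0,0,0],[0,0,0],20]]' >/dev/null; python3 -c "from h import *; rel()"
python3 -m handwheel '[[[0,-0.5,0.7],[0,0,0],20],[[0,0,0],[0,0,0],20]]' >/dev/null; python3 -c "from h import *; rel()"
```

```text
15.43 p [-4.2 -0.5 36.5] turn to do [-0.17 -0.06  0.05] F [ 0.3  0.2 -1.5] m [-0.04 -0.39 -0.02] 29.7
15.68 p [-5.1 -0.5 36.5] turn to do [-0.12 -0.05  0.05] F [ 0.7 -0.  -1.6] m [-0.01 -0.39 -0.07] 29.3
15.93 p [-5.6 -0.5 35.8] turn to do [-0.11 -0.04  0.04] F [ 1.1 -0.2 -1.7] m [ 0.01 -0.36 -0.01] 29.2
```

Both holes have dropped over the studs. Now I lower it while watching side forces.

```bash
python3 -m handwheel '[[[0,0,1],[0,0,0],20],[[0,0,1],[0,0,0],20],[[0,0,0],[0,0,0],20]]' >/dev/null; python3 -c "from h import *; rel()"
python3 -m handwheel '[[[0,0,1],[0,0,0],20],[[0,0,1],[0,0,0],20],[[0,0,0],[0,0,0],20]]' >/dev/null; python3 -c "from h import *; rel()"
```

```text
16.3 p [-5.6 -0.5 33.8] turn to do [-0.11 -0.04  0.05] F [ 1.1  0.1 -2.2] m [-0.01 -0.36 -0.05] 29.4
16.68 p [-5.6 -0.5 31.8] turn to do [-0.11 -0.04  0.05] F [-0.4 -0.4 -1.6] m [ 0.01 -0.43  0.  ] 29.3
```

```bash
python3 -m handwheel '[[[0,0,1.5],[0,0,0],20],[[0,0,1.5],[0,0,0],20],[[0,0,0],[0,0,0],20]]' >/dev/null; python3 -c "from h import *; rel()"
python3 -m handwheel '[[[0,0,1.5],[0,0,0],20],[[0,0,1.2],[0,0,0],20],[[0,0,0],[0,0,0],20]]' >/dev/null; python3 -c "from h import *; rel()"
python3 -m handwheel '[[[0,0,0.7],[0,0,0],20],[[0,0,0],[0,0,0],20]]' >/dev/null; python3 -c "from h import *; rel()"
python3 -m handwheel '[[[0,0,0.7],[0,0,0],20],[[0,0,0],[0,0,0],20]]' >/dev/null; python3 -c "from h import *; rel()"
```

```text
17.05 p [-5.6 -0.5 28.7] turn to do [-0.12 -0.05  0.04] F [ 1.   0.3 -1. ] m [ 0.04 -0.44 -0.  ] 29.2
17.43 p [-5.6 -0.5 26.1] turn to do [-0.11 -0.04  0.05] F [ 1.4  0.1 -0.7] m [ 0.   -0.39 -0.01] 29.8
17.68 p [-5.6 -0.5 25.5] turn to do [-0.1  -0.04  0.04] F [ 1.7 -0.7 -2.2] m [ 0.01 -0.42 -0.01] 29.4
17.93 p [-5.6 -0.5 24.8] turn to do [-0.1  -0.04  0.04] F [ 1.4 -0.9 -1.9] m [ 0.06 -0.42 -0.04] 29.5
```

```bash
python3 -m handwheel '[[[0,0,0.6],[0,0,0],20],[[0,0,0],[0,0,0],20]]' >/dev/null; python3 -c "from h import *; rel()"
python3 -m handwheel '[[[0,0,0.5],[0,0,0],20],[[0,0,0],[0,0,0],20]]' >/dev/null; python3 -c "from h import *; rel()"
```

```text
18.18 p [-5.6 -0.5 24.6] turn to do [-0.06 -0.03  0.04] F [ 0.8 -0.   1. ] m [ 0.09 -0.41  0.03] 29.3
18.43 p [-5.6 -0.5 24.5] turn to do [-0.02 -0.01  0.03] F [-0.7  0.5  3.9] m [ 0.13 -0.34 -0.  ] 29.5
```

Seated flat on the panel: contact at 24.5, which matches the plate lying on the face. Release and back off.

```bash
python3 -m handwheel '[[[0,0,0],[0,0,0],35],[[0,0,0],[0,0,0],45],[[0,0,0],[0,0,0],55],[[0,0,0],[0,0,0],60],[[0,0,0],[0,0,0],60],[[0,0,0],[0,0,0],60]]' && python3 -m handwheel '[[[0,0,-5],[0,0,0],60],[[0,0,-15],[0,0,0],60],[[0,0,-30],[0,0,0],60],[[0,0,-40],[0,0,0],60],[[0,0,-40],[0,0,0],60],[[0,0,-20],[0,0,0],60],[[0,0,0],[0,0,0],60],[[0,0,0],[0,0,0],60]]'
python3 - <<'E'
from h import *
rel();im,ci=shot('wrist','w6');t,_=shot('top','t6')
M=panelR(np.radians(-6.74));o=np.array([546,-218.9,97])
print([px(ci,o+M@[-7,y,z]) for y in (52,-52) for z in (6,14)])
a=cv2.resize(im[60:360,130:430,::-1],(400,400),interpolation=cv2.INTER_CUBIC);b=cv2.resize(t[120:240,290:450,::-1],(400,300),interpolation=cv2.INTER_CUBIC)
cv2.imwrite('pics/w6b.png',np.hstack([a,cv2.copyMakeBorder(b,0,100,0,0,cv2.BORDER_CONSTANT)]))
E
```

```text
time_s: 19.18
tcp_pos: [552.9, -220.2, 120.3]
ee_rot: [-2.616, -0.001, 1.453]
ft_force: [0.2, 1.0, 0.1]
width: 59.9
finger_force: 0.0
time_s: 20.18
tcp_pos: [627.2, -229.1, 249.0]
ee_rot: [-2.614, -0.002, 1.453]
ft_force: [-0.4, -0.4, -0.2]
width: 60.2
finger_force: 0.0
20.18 p [ -5.1  -0.6 172.5] turn to do [-0.2  -0.07  0.06] F [-0.2 -0.4 -0.4] m [-0.04 -0.26 -0.03] 60.2
[array([277.18808247, 135.38599297]), array([277.14355162, 136.02052244]), array([277.01867529, 244.1529318 ]), array([276.974109 , 247.4327465])]
```

View pics/w6b.png

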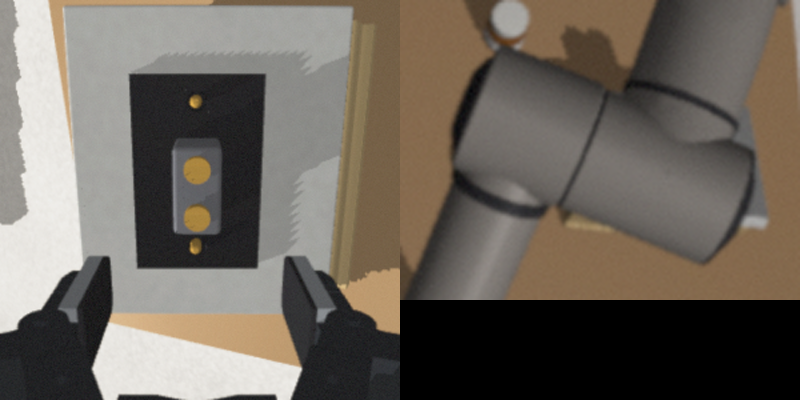

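The plate lies flat on the panel, with both studs standing through the holes at crop (196,101) and (196,246). The gripper is clear, so I hand it in.

```bash
python3 -c "from rig import ctrl; print(ctrl.close_job())"
```

```text
the job is handed in; nothing more can be done
None
```

The black terminal plate is on the panel with both studs through its holes, lying flat and released; I never touched the tin, jar or screwdriver, and I handed the job in at about 20 s.

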